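# Press a stuck tube insert out of a centrifuge bucket

## Robot

A 7-joint arm with a two-finger parallel gripper is mounted at the origin on a cart in front of the work surface, level with it; the furniture and walls round the work are solid. World frame = base frame: x ahead of the robot, y to its left, z up, the work surface at z = 0. Lengths are in m, angles in rad, forces in N, time in s.
With the tool pointing down it reaches from about 0.4 to 0.85 m from the base axis. Payload 10.4 kg.
Tool frame: the origin (TCP) lies between the finger pads; the fingertips stand ahead of it and the grasp point (between the pads) lies 5 mm behind it (manip.tip_extent is the z of the fingertips in the tool frame, in m); z points along the fingers, y is the line along which they close (so a half turn about z gives the same grasp; the last joint's range is limited). The gripper opens to 85 mm and grips with 20 to 120 N. Pads are 22 mm wide; open, the fingers measure 114 mm over their backs; the gripper's body (76 mm by 85 mm) begins 54 mm behind the grasp point. The pads swing forward as they close: fully open they stand 13 mm farther back than shut.
Start: joints at [1.132, 0.332, -0.065, 1.46, 0.022, 1.35, -0.088], TCP at [0.252, -0.572, 0.245] pointing down, gripper open.
Joint ranges: [-2.6, 2.6], [-0.5, 2.12], [-1.47, 1.34], [0.16, 2.42], [-1.27, 4.41], [0.06, 2.06], [-2.6, 2.6]. Speed limits (rad/s): [2.22, 2.22, 2.79, 2.79, 3.14, 3.14, 3.14].

## Interface

Orientations are given as a unit quaternion [x, y, z, w].
In Python, from workcell import status, viewer, manip gives the robot as it stands.
- The arm moves only by the tool play_rows, never from a script. Its argument "plan" is one flat list of numbers, 7 for each row, row after row: the turn, a rotation vector about the tool's x, y, z in degrees, then the shift along the tool's x, y, z in m, then the opening, from 0 (shut) to 1 (fully open). In form: [ax, ay, az, dx, dy, dz, grip, ax, ay, az, dx, dy, dz, grip, ...]. A call has 1 to 20 rows; each row is the pose to reach, as a shift and turn from the pose commanded when the call began, along the tool's axes at that moment; what a row does not reach only later rows make up. A row lasts 1/8 s, in which the tool goes at most 62.5 mm and 10.7 degrees, less where a joint would pass 70% of its speed; a pose out of reach is approached as far as the arm can. A call with a gripper value outside its range is refused whole. The fingers move at their own pace and stop on an object; "squeeze" is the grip in N (left out, the last holds). Time passes only in rows, so rows that repeat a pose let the fingers close. It gives the time, the measured TCP pose, the force, the opening and the grip force at its end, in the units of the state.
- status.get_obs(): the state, without advancing time (a new reading comes with each control period).
- viewer.camera(name): name is "scene" or "side" or "wrist"; returns the picture (384x512x3 uint8, red, green, blue); there is no depth.
- viewer.camera_model(name): a dict with "fx", "fy", "cx", "cy" (pixels), "D" ([k1, k2, p1, p2, k3] as OpenCV has them; the pictures are not rectified), "R" (3x3) and "t" (3): a world point X has camera coordinates R X + t. Camera axes: x right, y down, z forward; pixel columns grow to the right and rows downward; lengths in m; the calibration is good to about 2 mm. A picture is of the moment at which its call begins: read the wrist's pose just before it. camera_model takes no time and is no camera call; for the wrist camera it gives the pose at the moment of the call.
- manip.hand_in(): hands the job in; it is judged then, once.
The state is a dict: "clock": time; "joint_pos": joint angles; "joint_velocities": joint speeds; "tau": joint torques, N m; "position": TCP position; "ee_rot": TCP orientation; "ft_force": force on the tool from outside, world axes, zero at the start; "torque": the same for the moment, N m; "grip_width": opening from 0.0 (shut) to 1.0 (fully open); "grasp_force": force on a finger pad.
Only numpy, scipy, OpenCV 4.12 (cv2) and the standard library are available. Lean on these libraries where they do the work, as an engineer would, in place of code of your own. Each camera call takes 0.05 s, during which the arm holds its last target. There are 200 camera calls.

## Task

The blue tube insert is stuck in the upturned centrifuge bucket on the push-out stand. Leave the bucket on the stand and press the insert out with the ejector rod, through the hole in the bucket's base, until the insert has dropped onto the foot of the stand; then put the rod back in its holder. Lift the empty bucket off and set it down, mouth down, on the flat floor of the steel tray, leaving the insert standing in the stand and not disturbing the bottle, the jar or the parts already in the tray.

Things in the scene. Friction and masses are not known exactly. Their poses are not given: they have to be found in the camera images.
- stand: Fixed aluminium push-out stand; origin: centre of its underside, z up. Foot plate 78 mm across, 4 mm thick; four pillars; seat ring 66 mm across, its seat 30 mm above the worktop with a 37 mm hole through it. A lip 53 mm inside, up to 34 mm, centres the bucket. The gap between foot and ring is open to view.
- bucket: Aluminium centrifuge bucket, 51 mm across, 60 mm high, about 0.22 kg, upside down and centred on the stand's seat. Origin: centre of its mouth (lower end), z up to its base. Two lugs stand out along its y, to 32 mm from the axis, 7 to 18 mm above the origin; above them it is plain and can be gripped from above at any yaw.
- bucket_hole (a point): Centre of the top of the hole in the bucket's base, 60 mm above the bucket's origin, z along the hole's axis. The hole is 16 mm wide; the base is 8 mm thick, and the insert's upper face lies against its underside at the start.
- insert: Blue tube insert, 45 mm long, 33 mm across, collar 38 mm across on its top 9 mm, 50 g. Origin: centre of its lower end, z up; at first 37 mm above the stand's origin. A sprung ring in the bucket holds it; about 10 N on its upper face snaps it loose, and after some 13 mm it drops freely. When out it stands on the foot, origin 4 mm above the stand's, and reaches 19 mm above the seat.
- rod: Ejector rod, 88 mm long, about 90 g, upright. Origin: centre of its lower tip, z up the rod. Steel shaft 10 mm across with a white tip, 0 to 40 mm; flange 26 mm across, 40 to 43 mm; round black handle 22 mm across, 43 to 88 mm, gripped from above. With its flange down on the bucket's base its tip is 32 mm below the base's underside: the insert is then out.
- holder: Fixed grey rod holder: base 72 mm across, upright tube 27 mm across, its top 54 mm above the worktop, bore 16 mm wide. Origin: centre of its underside. The rod hangs in it, flange on the tube's top, tip 14 mm above the holder's origin.
- steel_tray: Fixed steel instrument tray, 190 mm long (its x), 125 mm wide (its y), rim 22 mm high; its flat floor, 1.5 mm thick, reaches 90 mm each way from the centre in x and 58 mm in y. Origin: centre of its underside. Its +x end is the far one and holds parts already emptied; the half towards -x, nearer the robot, is empty.
- done_bucket: A second, empty bucket of the same kind, mouth down in the far half of the steel tray; leave it. Origin at the centre of its mouth.
- done_insert: A second blue insert of the same kind, standing in the far half of the steel tray; leave it. Origin at the centre of its lower end.
- spray_bottle: White disinfectant pump bottle, 48 mm across, 184 mm high, behind the stand; leave it. Origin at the centre of its underside.
- pill_jar: Small white screw jar, 34 mm across, 46 mm high, behind the stand; leave it. Origin at the centre of its underside.
Things that resemble listed ones, but are neither listed nor needed, are in the scene too. What is shaped like the rod but brown or red is not meant.

How it is judged:
On the way, in this order (a step that is already met when the one before it is completed fails the run):
1. the insert has been pressed out and stands on the foot of the stand, with the bucket still on its seat (z of insert in the frame of stand below 0.008 m and horizontal distance between insert and stand below 0.01 m and angle between insert's own z axis and vertical below 0.15 rad and z of bucket in the frame of stand below 0.034 m and horizontal distance between bucket and stand below 0.005 m and angle between bucket's own z axis and vertical below 0.08 rad), for 0.2 s.
2. the rod hangs in its holder again (z of rod in the frame of holder below 0.018 m and horizontal distance between rod and holder below 0.008 m and angle between rod's own z axis and vertical below 0.15 rad), for 0.2 s.
At the end, for the whole second after the job is handed in: At rest: the bucket mouth down on the tray's flat floor (centre within 72 mm along and 40 mm across of the tray's, tilt under 0.08 rad); the insert upright on the stand's foot within 10 mm of its axis; the rod upright in its holder within 8 mm of its axis and 4 mm of fully down (all of step 2 and z of insert in the frame of stand below 0.008 m and horizontal distance between insert and stand below 0.01 m and angle between insert's own z axis and vertical below 0.15 rad and x of bucket in the frame of steel_tray between -0.072 and 0.072 m and y of bucket in the frame of steel_tray between -0.04 and 0.04 m and z of bucket in the frame of steel_tray below 0.006 m and angle between bucket's own z axis and vertical below 0.08 rad and linear speed of each of bucket, insert, rod below 0.02 m/s); the robot touches nothing.
It fails at once if the insert is carried up with the bucket (more than 25 mm above its starting height) (height (world z) of insert above 0.062 m).
It fails at once if the spray bottle, the jar or a part already in the tray is shifted by more than 20 mm (distance of any of spray_bottle, pill_jar, done_bucket, done_insert from where it was at the start of the episode above 0.02 m).
It also fails if it takes over 59 s, if anything falls off the work surface, if the arm or the gripper's body presses on something with over 40 N, if the wrist force passes 120 N, or if a joint passes its speed limit or range.

## Working session

There is one attempt and no reset: what is moved stays moved. The work goes in short steps, Python scripts to look and compute and a tool call to move; the robot and the scene stay as the last step left them, time stands still between calls to the robot, and variables do not carry over. Pictures are saved under pics/ and viewed, at most 10 in all, crops included, and the job is handed in when it is done.

Besides the shell and the picture viewer there is one more tool, called after "Request:" by a JSON object that holds its "method" and its "body". play_rows: Moves the arm, as the interface text tells. Its arguments: {"type":"object","properties":{"plan":{"type":"array","items":{"type":"number"}},"squeeze":{"type":"number"}},"required":["plan"]}

```bash
ls; mkdir -p pics
python3 - <<'E'
from workcell import status, viewer, manip
import cv2,numpy as np
print(status.get_obs(), manip.tip_extent)
for n in ("scene","side"):
    im=viewer.camera(n); cv2.imwrite(f"pics/{n}0.png",im[:,:,::-1]); 
    m=viewer.camera_model(n); print(n,m)
a=cv2.imread("pics/scene0.png");b=cv2.imread("pics/side0.png")
E
```

```text
pics
{'clock': 0.0, 'joint_pos': array([ 1.13240756,  0.33288213, -0.06469183,  1.46093329,  0.02158837,
        1.34989078, -0.08851008]), 'joint_velocities': array([ 0.00201508, -0.00063531, -0.0009759 ,  0.00038128,  0.0002738 ,
       -0.00111683,  0.00111084]), 'tau': array([ 8.87689766e-04, -6.25450373e+01,  4.93049703e-02, -3.91602373e+01,
        1.62292121e-02,  9.90156055e-03, -7.80104727e-06]), 'position': array([ 0.25229868, -0.57143084,  0.24451332]), 'ee_rot': array([ 9.78467390e-01,  2.06400252e-01, -1.73881486e-04, -6.87666383e-04]), 'ft_force': array([0.35789138, 0.08096866, 0.03183309]), 'torque': array([ 0.00879716, -0.03083724,  0.04792641]), 'grasp_force': 0.0, 'grip_width': 1.0012713808697462} 0.014
scene {'fx': 365.6493619748978, 'fy': 365.6493619748978, 'cx': 262.33993159093274, 'cy': 186.2221169732978, 'D': array([-0.09655947,  0.        ,  0.        ,  0.        ,  0.        ]), 'R': array([[ 8.49853056e-01, -5.27019712e-01,  7.82638693e-05],
       [-3.62536505e-01, -5.84721117e-01, -7.25719297e-01],
       [ 3.82514137e-01,  6.16726389e-01, -6.87990913e-01]]), 't': array([-0.35838773,  0.39209002,  0.8412326 ])}
side {'fx': 352.5993036528581, 'fy': 352.5993036528581, 'cx': 254.55688210811158, 'cy': 193.8710100714255, 'D': array([0.00126239, 0.        , 0.        , 0.        , 0.        ]), 'R': array([[ 0.95101456, -0.30888542, -0.01269284],
       [-0.19208434, -0.5582331 , -0.80714275],
       [ 0.24222906,  0.7700426 , -0.59021985]]), 't': array([-0.46199496,  0.30079872,  0.83372539])}
```

View pics/scene0.png

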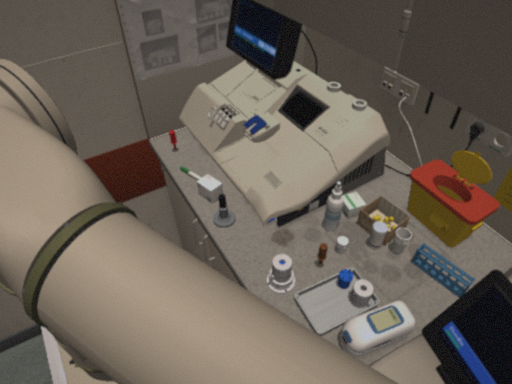

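View pics/side0.png

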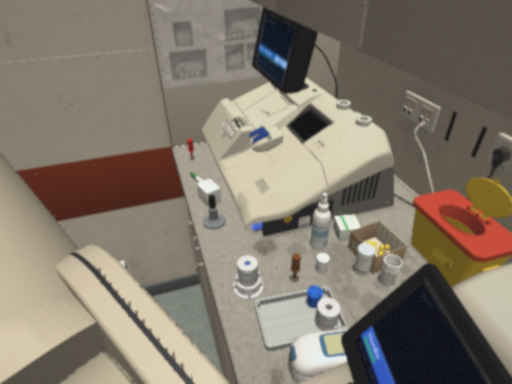

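```bash
cat > h.py <<'E'
import numpy as np,cv2
from workcell import status,viewer,manip
from scipy.spatial.transform import Rotation as Ro
def ray(m,p):
    K=np.array([[m['fx'],0,m['cx']],[0,m['fy'],m['cy']],[0,0,1.]])
    u=cv2.undistortPoints(np.array([[p]],float),K,np.array(m['D']))[0,0]
    R=np.array(m['R']);return -R.T@m['t'],R.T@np.array([u[0],u[1],1])
def onz(m,p,z):
    o,d=ray(m,p);return o+d*(z-o[2])/d[2]
def proj(m,X):
    K=np.array([[m['fx'],0,m['cx']],[0,m['fy'],m['cy']],[0,0,1.]])
    return cv2.projectPoints(np.array(X,float).reshape(-1,3),cv2.Rodrigues(np.array(m['R']))[0],np.array(m['t'],float),K,np.array(m['D']))[0][:,0]
def tri(m1,p1,m2,p2):
    o1,d1=ray(m1,p1);o2,d2=ray(m2,p2)
    s=np.linalg.lstsq(np.c_[d1,-d2],o2-o1,rcond=None)[0]
    a,b=o1+s[0]*d1,o2+s[1]*d2;return (a+b)/2,np.linalg.norm(a-b)
E
python3 - <<'E'
import cv2,numpy as np
a=cv2.imread("pics/scene0.png");b=cv2.imread("pics/side0.png")
def t(i,x,y,w=64,h=72):
    c=cv2.resize(i[y:y+h,x:x+w],None,fx=4,fy=4,interpolation=cv2.INTER_CUBIC)
    for k in range(0,w,10): cv2.putText(c,str(x+k),(k*4,8),0,.3,(0,255,255)); cv2.line(c,(k*4,10),(k*4,14),(0,255,255))
    for k in range(10,h,10): cv2.putText(c,str(y+k),(0,k*4),0,.3,(0,255,255))
    return c
T=lambda x,y:x
top=np.hstack([t(a,192,170),t(a,250,240),t(a,290,260,68)]); bot=np.hstack([t(b,180,175),t(b,215,240),t(b,255,275,68)])
cv2.imwrite("pics/c1.png",np.vstack([top,bot]))
E
```

```text
(no output)
```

View pics/c1.png

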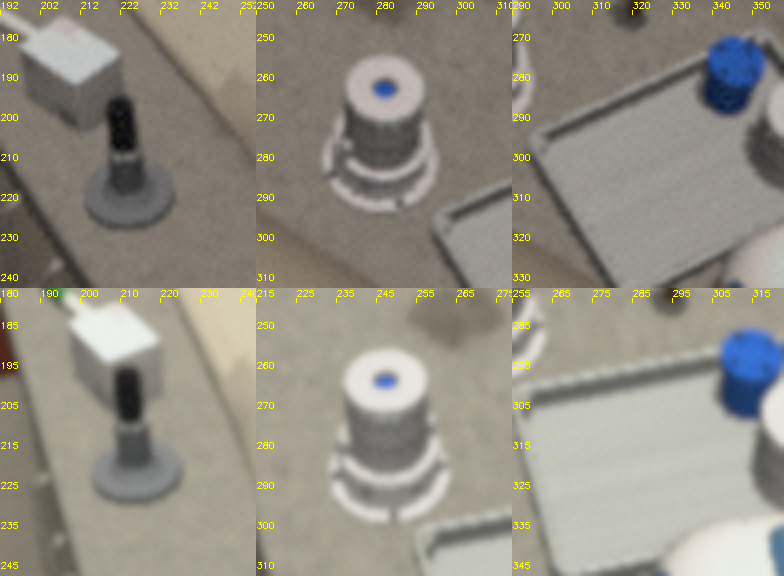

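Run:
```python
from h import *
np.set_printoptions(precision=4,suppress=True)
s=viewer.camera_model("scene");d=viewer.camera_model("side")
o=np.array([-.4,-.4])
for n,p,q,z in [("bucket top",(282.1,261.8),(247.5,263),.09),("rod top",(222.2,195.7),(211.8,196.2),.102),("holder base",(224.4,218.9),(214.2,221.7),.004),("tray L corner",(297.5,295.2),(258.5,304.5),.022),]:
    p=np.array(p)+o;q=np.array(q)+o
    X,e=tri(s,p,d,q);print(n,X,e,onz(s,p,z),onz(d,q,z))
```

```text
bucket top [ 0.4529 -0.0442  0.0872] 0.002161620376911954 [ 0.4506 -0.0465  0.09  ] [ 0.4531 -0.0458  0.09  ]
rod top [0.4272 0.2362 0.1   ] 0.0008475455271087659 [0.426 0.234 0.102] [0.4271 0.234  0.102 ]
holder base [0.4253 0.2334 0.0014] 0.0022537082907969457 [0.4233 0.2303 0.004 ] [0.4258 0.2315 0.004 ]
tray L corner [ 0.4595 -0.1102  0.0093] 0.0012897010321931929 [ 0.4551 -0.1153  0.022 ] [ 0.4561 -0.1197  0.022 ]
```

```bash
cat >> h.py <<'E'
def to(X,ref=None):
    s=status.get_obs();R=Ro.from_quat(s['ee_rot']);P=s['position'] if ref is None else np.array(ref)
    return R.inv().apply(np.array(X)-P)
np.set_printoptions(precision=4,suppress=True)
E
python3 - <<'E'
from h import *
s=viewer.camera_model("scene");d=viewer.camera_model("side")
for m in(s,d): print(proj(m,[[.252,-.571,.245],[.36,-.35,.27],[.47,-.12,.3],[.44,.06,.28],[.4265,.233,.25]]).round())
print(tri(s,(491,270),d,(428,267)), tri(s,(425,322),d,(343,338)))
w=viewer.camera_model("wrist");print(-w['R'].T@w['t'],w['R'],w['fx'])
print(to([.47,-.12,.3]))
E
```

```text
[[382. 535.]
 [344. 353.]
 [314. 223.]
 [255. 184.]
 [218. 156.]]
[[199. 619.]
 [244. 344.]
 [264. 212.]
 [226. 175.]
 [207. 153.]]
(array([ 0.57  , -0.4104,  0.4146]), np.float64(0.001613257169453738)) (array([ 0.4896, -0.3948,  0.2971]), np.float64(0.013124800057271423))
[ 0.325  -0.5397  0.3728] [[ 0.4035 -0.915  -0.001 ]
 [-0.8706 -0.3843  0.307 ]
 [-0.2813 -0.1231 -0.9517]] 268.3478890077086
[ 0.3815 -0.3251 -0.055 ]
```

Request:
{"method": "play_rows", "body": {"plan": [0,0,0,0.06,-0.072,-0.01,1,0,0,0,0.12,-0.144,-0.02,1,0,0,0,0.18,-0.216,-0.03,1,0,0,0,0.18,-0.216,-0.03,1,0,0,0,0.18,-0.216,-0.03,1,0,0,0,0.18,-0.216,-0.03,1,0,0,0,0.25,-0.25,-0.04,1,0,0,0,0.31,-0.28,-0.05,1,0,0,0,0.38,-0.325,-0.055,1,0,0,0,0.38,-0.325,-0.055,1,0,0,0,0.38,-0.325,-0.055,1,0,0,0,0.38,-0.325,-0.055,1,0,0,0,0.38,-0.325,-0.055,1]}}

```text
clock: 1.72
position: [0.4682, -0.1227, 0.3]
ee_rot: [0.979, 0.205, -0.0, 0.0]
ft_force: [0.5, -0.6, 0.8]
grip_width: 1.002
grasp_force: 0.0
```

Run:
```python
from h import *
w=viewer.camera_model("wrist");im=viewer.camera("wrist");cv2.imwrite("pics/w1.png",im[:,:,::-1])
import pickle;pickle.dump(w,open("w1.pkl","wb"))
print(proj(w,[[.452,-.046,.09]]),status.get_obs()['joint_pos'])
```

```text
[[194.1213 156.1045]] [ 0.6759  0.0223 -0.5175  1.7096  0.0114  1.4129 -1.0008]
```

View pics/w1.png

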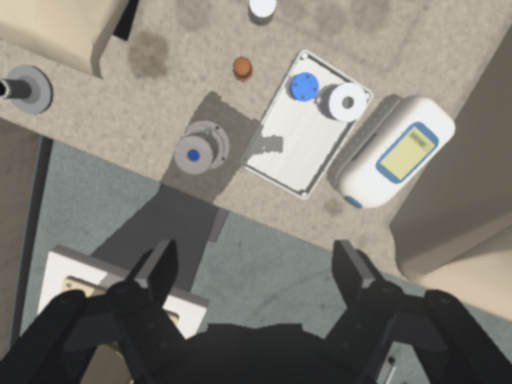

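Run:
```python
from h import *
import pickle;w=pickle.load(open("w1.pkl","rb"))
im=cv2.imread("pics/w1.png");hsv=cv2.cvtColor(im,cv2.COLOR_BGR2HSV)
m=cv2.inRange(hsv,(105,120,50),(130,255,255));n,l,st,c=cv2.connectedComponentsWithStats(m)
for i in range(1,n):
    if st[i,4]>30: print(st[i],c[i],onz(w,c[i],.082))
print("bucket top",onz(w,(194,155),.09))
C=[onz(w,p,.022) for p in [(247,165),(305,196),(371,95),(305,52)]]
for a in C: print(a)
print(np.mean(C,0),[np.linalg.norm(C[i]-C[i-1]) for i in range(4)],C[2]-C[1])
print("rod holder base",onz(w,(31,90),.004))
```

```text
[291  73  27  27 563] [303.984   86.3783] [ 0.584  -0.1378  0.082 ]
[189 150  10  10  76] [193.3684 154.7763] [ 0.4512 -0.0434  0.082 ]
bucket top [ 0.4533 -0.0454  0.09  ]
[ 0.4537 -0.1167  0.022 ]
[ 0.4444 -0.2219  0.022 ]
[ 0.6208 -0.24    0.022 ]
[ 0.6323 -0.1272  0.022 ]
[ 0.5378 -0.1764  0.022 ] [np.float64(0.17889228424260503), np.float64(0.10556280867813739), np.float64(0.17730649152423233), np.float64(0.11334763140561704)] [ 0.1764 -0.0181  0.    ]
rod holder base [0.4261 0.2329 0.004 ]
```

Run:
```python
from h import *
import pickle;w=pickle.load(open("w1.pkl","rb"))
s=viewer.camera_model("scene");d=viewer.camera_model("side")
print("box near bottom corner",onz(s,(213.5,201.5),0),onz(s,(197.5,193),0),"top near corner", tri(s,(210.5,194),d,(203,199-3)))
for p in [(150,140),(200,175),(230,195),(262,222)]: print("analyzer scene z0",onz(s,p,0),onz(s,p,.1))
for p in [(0,35),(98,75),(115,38)]: print("analyzer wrist z0,.1,.2",onz(w,p,0),onz(w,p,.1),onz(w,p,.2))
print("done bucket",onz(w,(347,102),.0615))
```

```text
box near bottom corner [0.4297 0.3181 0.    ] [0.4014 0.3826 0.    ] top near corner (array([0.4095, 0.2845, 0.0716]), np.float64(0.0029677664414264507))
analyzer scene z0 [ 0.3641  0.7618 -0.    ] [0.3364 0.6182 0.1   ]
analyzer scene z0 [0.447  0.4617 0.    ] [0.4097 0.3528 0.1   ]
analyzer scene z0 [0.4904 0.3162 0.    ] [0.448  0.2242 0.1   ]
analyzer scene z0 [0.5187 0.1584 0.    ] [0.4731 0.0847 0.1   ]
analyzer wrist z0,.1,.2 [0.4848 0.2973 0.    ] [0.4979 0.2066 0.1   ] [0.5111 0.1159 0.2   ]
analyzer wrist z0,.1,.2 [0.4868 0.1419 0.    ] [0.4994 0.0875 0.1   ] [0.5121 0.0331 0.2   ]
analyzer wrist z0,.1,.2 [0.5457 0.1316 0.    ] [0.5446 0.0796 0.1   ] [0.5435 0.0277 0.2   ]
done bucket [ 0.5924 -0.2009  0.0615]
```

Request:
{"method": "play_rows", "body": {"plan": [0,0,-10,0.0,-0.04,0,0.5,0,0,-20,0.015,-0.08,0,0.5,0,0,-30,0.03,-0.12,0,0.5,0,0,-40,0.045,-0.16,0,0.5,0,0,-50,0.06,-0.2,0,0.5,0,0,-60,0.075,-0.25,0,0.5,0,0,-66,0.09,-0.3,0.02,0.5,0,0,-66,0.104,-0.343,0.06,0.5,0,0,-66,0.104,-0.343,0.1,0.5,0,0,-66,0.104,-0.343,0.1,0.5,0,0,-66,0.104,-0.343,0.1,0.5,0,0,-66,0.104,-0.343,0.1,0.5]}}

```text
clock: 3.28
position: [0.4265, 0.2345, 0.202]
ee_rot: [0.709, 0.705, 0.001, 0.001]
ft_force: [0.4, 0.6, 0.0]
grip_width: 0.499
grasp_force: 0.0
```

Run:
```python
from h import *
w=viewer.camera_model("wrist");im=viewer.camera("wrist");s=viewer.camera("side")
import pickle;pickle.dump(w,open("w2.pkl","wb"))
cv2.imwrite("pics/w2.png",np.hstack([im[:,:,::-1],cv2.resize(s[100:290,120:312],(288,384))[:,:,::-1]])[:, :800])
print(proj(w,[[.4265,.2335,.102]]),status.get_obs()['joint_pos'])
```

```text
[[253.3366 196.8687]] [ 0.2591  0.1399 -0.9073  1.8391  0.1186  1.2165 -0.6887]
```

View pics/w2.png

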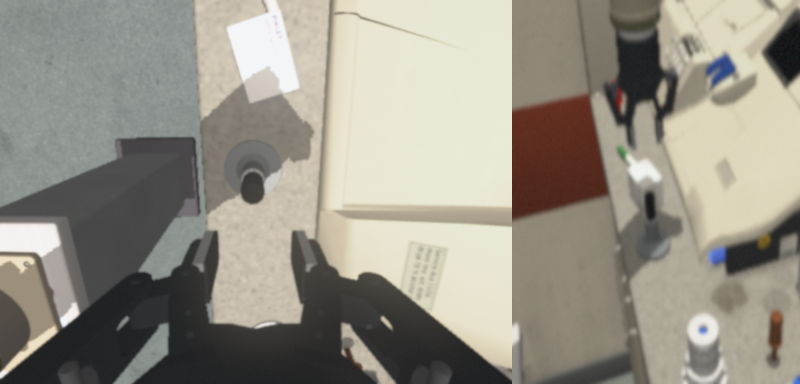

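Run:
```python
from h import *
import pickle;w=pickle.load(open("w2.pkl","rb"))
im=cv2.imread("pics/w2.png")[:,:512];g=im.max(2)
m=((g<45)*255).astype(np.uint8);m[:, :215]=0;m[:,290:]=0;m[:150]=0;m[225:]=0
n,l,st,c=cv2.connectedComponentsWithStats(m);print([x for x in st if x[4]>50])
i=1+np.argmax(st[1:,4]);ys,xs=np.where(l==i)
for y in range(ys.min(),ys.max()+1,2): print(y,xs[ys==y].min(),xs[ys==y].max(),end="; ")
a=np.array([[np.cos(t)*.011+.4265,np.sin(t)*.011+.2335] for t in np.linspace(0,6.28,40)])
q=proj(w,np.c_[a,np.full(40,.102)]);print(q.min(0),q.max(0))
a=np.array([[np.cos(t)*.036+.4265,np.sin(t)*.036+.2335] for t in np.linspace(0,6.28,60)])
q=proj(w,np.c_[a,np.full(60,.004)]);print("base",q.min(0),q.max(0))
print(onz(w,(252.5,167),.004),to([.4265,.2335,.078]))
```

```text
[array([     0,      0,    512,    384, 196608], dtype=int32)]Traceback (most recent call last):
  File "<stdin>", line 6, in <module>
    return _wrapfunc(a, 'argmax', axis=axis, out=out, **kwds)
    return bound(*args, **kwds)
ValueError: attempt to get argmax of an empty sequence
```

Run:
```python
from h import *
import pickle;w=pickle.load(open("w2.pkl","rb"))
im=cv2.imread("pics/w2.png")[:,:512];g=im.max(2)
print(g[160:210:3,253],g[190,232:274:2])
m=((g<60)*255).astype(np.uint8);m[:, :215]=0;m[:,290:]=0;m[:150]=0;m[225:]=0
ys,xs=np.where(m>0);print(xs.min(),xs.max(),ys.min(),ys.max()) if len(xs) else 0
def ext(r,z):
    t=np.linspace(0,6.28,60);q=proj(w,np.c_[np.cos(t)*r+.4265,np.sin(t)*r+.2335,np.full(60,z)]);print(q.min(0),q.max(0))
ext(.011,.102);ext(.036,.004)
print(onz(w,(252.5,167),.004),to([.4265,.2335,.078]))
```

```text
[ 94  81  84 129  84  59  61  61  66  67  68  68  68  68  78 190 202] [131 124 114 110  89  63  63  65  64  66  67  68  68  70  69  73 140 199
 200 199 195]
243 253 174 186
[241.1275 185.1771] [265.5503 208.2383]
[224.6125 141.985 ] [282.2749 198.1377]
[0.4253 0.2386 0.004 ] [-0.0012  0.0001  0.1235]
```

Request:
{"method": "play_rows", "body": {"plan": [0,0,0,0.002,0,0.04,0.5,0,0,0,0.002,0,0.08,0.5,0,0,0,0.002,0,0.11,0.5,0,0,0,0.002,0,0.124,0.5,0,0,0,0.002,0,0.124,0.5,0,0,0,0.002,0,0.124,0.5,0,0,0,0.002,0,0.124,0.15,0,0,0,0.002,0,0.124,0.15,0,0,0,0.002,0,0.124,0.15,0,0,0,0.002,0,0.124,0.15,0,0,0,0.002,0,0.124,0.15,0,0,0,0.002,0,0.124,0.15], "squeeze": 60}}

```text
clock: 4.88
position: [0.4261, 0.2371, 0.0774]
ee_rot: [0.708, 0.706, 0.001, 0.001]
ft_force: [-1.4, -0.5, 7.9]
grip_width: 0.242
grasp_force: 58.3
```

Request:
{"method": "play_rows", "body": {"plan": [0,0,0,0,0,-0.04,0.15,0,0,0,0,0,-0.08,0.15,0,0,0,0,0,-0.12,0.15,0,0,0,0,0,-0.15,0.15,0,0,0,0,0,-0.15,0.15,0,0,0,-0.05,0.005,-0.15,0.15,0,0,0,-0.1,0.01,-0.15,0.15,0,0,0,-0.15,0.014,-0.15,0.15,0,0,0,-0.2,0.019,-0.15,0.15,0,0,0,-0.25,0.024,-0.15,0.15,0,0,0,-0.283,0.026,-0.15,0.15,0,0,0,-0.283,0.026,-0.15,0.15,0,0,0,-0.283,0.026,-0.15,0.15,0,0,0,-0.283,0.026,-0.15,0.15]}}

```text
clock: 6.62
position: [0.4505, -0.0452, 0.2261]
ee_rot: [0.708, 0.707, -0.0, -0.0]
ft_force: [-0.8, -0.1, -0.4]
grip_width: 0.241
grasp_force: 58.7
```

Run:
```python
from h import *
ims={}
import pickle
for n in("wrist","scene","side"): 
    m=viewer.camera_model(n);im=viewer.camera(n)[:,:,::-1];ims[n]=im;pickle.dump(m,open(f"m3{n}.pkl","wb"));cv2.imwrite(f"pics/r3{n}.png",im)
def t(i,x,y,w,h,f):
    c=cv2.resize(i[y:y+h,x:x+w],None,fx=f,fy=f,interpolation=cv2.INTER_CUBIC)
    for k in range(0,w,10): cv2.putText(c,str(x+k),(k*f,8),0,.3,(0,0,255))
    for k in range(10,h,10): cv2.putText(c,str(y+k),(0,k*f),0,.3,(0,0,255))
    return c
a=np.hstack([t(ims["scene"],240,190,80,100,4),t(ims["side"],205,190,80,100,4)])
b=t(ims["wrist"],180,110,150,150,4)
a=cv2.resize(a,(500,312));b=cv2.resize(b,(300,300))
cv2.imwrite("pics/c3.png",np.hstack([t(ims["scene"],252,190,64,100,4),t(ims["side"],217,190,64,100,4),t(ims["wrist"],210,140,70,100,4)])[:600,:800])
for n in ims:
    m=pickle.load(open(f"m3{n}.pkl","rb"));p=status.get_obs()['position'];print(p,n,proj(m,[[.4525,-.0455,.09],p-[0,0,.0634]]))
```

```text
[ 0.4506 -0.0456  0.2263] wrist [[255.7731 184.5669]
 [253.6608 211.837 ]]
[ 0.4506 -0.0456  0.2263] scene [[282.095  260.7933]
 [282.6131 243.4995]]
[ 0.4506 -0.0456  0.2263] side [[246.8261 262.5808]
 [245.2186 240.8866]]
```

View pics/c3.png

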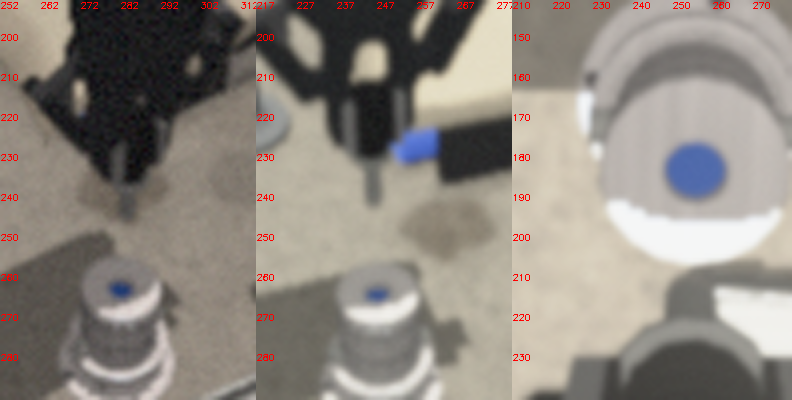

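Run:
```python
from h import *
import pickle
m={n:pickle.load(open(f"m3{n}.pkl","rb")) for n in("wrist","scene","side")};w=m["wrist"]
p=status.get_obs()['position']
def ext(n,c,r,z):
    t=np.linspace(0,6.28,80);q=proj(m[n],np.c_[np.cos(t)*r+c[0],np.sin(t)*r+c[1],np.full(80,z)]);print(n,r,z,q.min(0),q.max(0))
ext("wrist",p,.013,.203);ext("wrist",p,.013,.206);ext("wrist",p,.005,.163);ext("wrist",p,.011,.25);ext("wrist",(.4525,-.0455),.0255,.09);ext("wrist",(.4525,-.0455),.008,.09)
for n in("scene","side"): ext(n,(.4525,-.0455),.0255,.09); ext(n,p,.005,.163)
im=cv2.imread("pics/r3wrist.png");print(im[200:240:2,254].max(1)); print(im[216,225:290:3].max(1)); print(im[226,225:290:3].max(1))
b=cv2.resize(im[150:300,180:330],None,fx=4,fy=4,interpolation=cv2.INTER_CUBIC)
b=np.clip(b.astype(float)*1.6+20,0,255).astype(np.uint8);cv2.imwrite("pics/c4.png",b)
```

```text
wrist 0.013 0.203 [232.7558 217.2815] [274.1591 254.4191]
wrist 0.013 0.206 [232.3822 219.2879] [274.4947 256.9426]
wrist 0.005 0.163 [247.1631 205.8243] [260.1608 217.8665]
wrist 0.011 0.25 [229.2986 263.4557] [276.8264 303.1682]
wrist 0.0255 0.09 [230.9646 160.1198] [280.5754 207.6767]
wrist 0.008 0.09 [247.9936 177.0442] [263.5566 191.9579]
scene 0.0255 0.09 [272.0549 252.614 ] [292.14   269.2827]
scene 0.005 0.163 [280.527  241.8121] [284.7017 245.1437]
side 0.0255 0.09 [236.3076 254.907 ] [257.3405 270.6353]
side 0.005 0.163 [243.0449 239.3439] [247.3889 242.3755]
[246 246 245 209 139 121 115 115 114 116 141 152 129  77  73  73  72  70
  71  69]
[213 204 213 212 208 213 210 199 117 112 116 116 202 239 239 239 238 235
 236 237 217 232]
[212 202 208 207 180 148 151 125  90  82  79  85 114 141 155 173 239 240
 240 240 240 241]
```

View pics/c4.png

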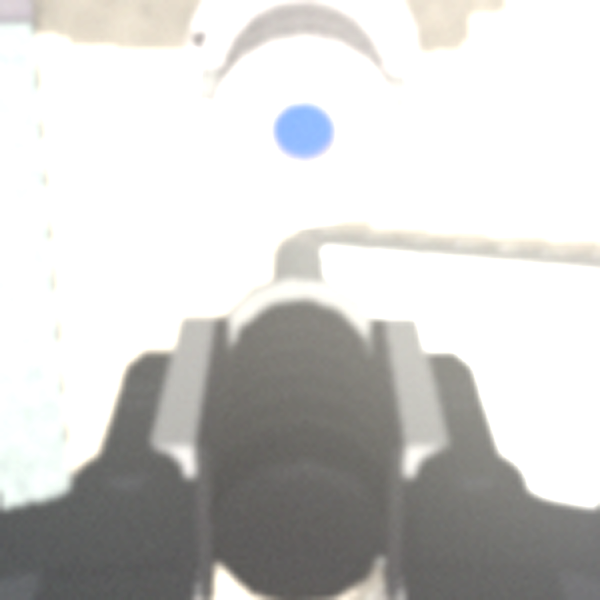

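Request:
{"method": "play_rows", "body": {"plan": [0,0,0,0.002,0.001,-0.0,0.15,0,0,0,0.002,0.001,0.03,0.15,0,0,0,0.002,0.001,0.055,0.15,0,0,0,0.002,0.001,0.064,0.15,0,0,0,0.002,0.001,0.064,0.15,0,0,0,0.002,0.001,0.064,0.15]}}

```text
clock: 7.52
position: [0.4522, -0.0442, 0.1633]
ee_rot: [0.708, 0.706, 0.0, 0.001]
ft_force: [-0.1, -0.3, -0.8]
grip_width: 0.242
grasp_force: 58.8
```

Run:
```python
from h import *
o=status.get_obs();w=viewer.camera_model("wrist");im=viewer.camera("wrist")[:,:,::-1];s=viewer.camera("scene")[:,:,::-1];d=viewer.camera("side")[:,:,::-1]
c=lambda i,x,y,w,h,f:cv2.resize(i[y:y+h,x:x+w],None,fx=f,fy=f,interpolation=cv2.INTER_CUBIC)
b=c(im,190,100,125,120,4);a=np.vstack([c(s,258,225,50,40,6),c(d,223,225,50,40,6)])
cv2.imwrite("pics/c5.png",np.hstack([b,a]))
p=o['position'];print(p,o['ft_force'],proj(w,[p-[0,0,.0634],[p[0],p[1],.09]]))
```

```text
[ 0.4522 -0.0442  0.1633] [-0.1052 -0.3058 -0.7635] [[253.4142 211.2464]
 [253.4438 206.5545]]
```

View pics/c5.png

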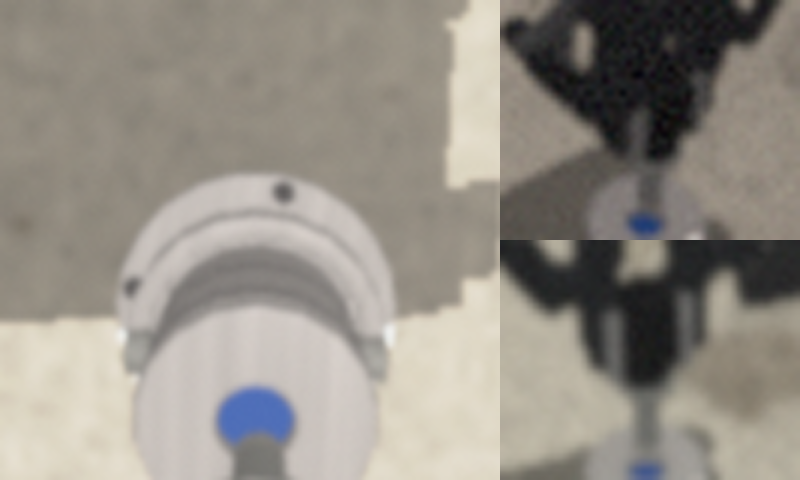

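Request:
{"method": "play_rows", "body": {"plan": [0,0,0,0.002,-0.0005,0.0,0.15,0,0,0,0.002,-0.0005,0.005,0.15,0,0,0,0.002,-0.0005,0.01,0.15,0,0,0,0.002,-0.0005,0.015,0.15,0,0,0,0.002,-0.0005,0.015,0.15]}}

```text
clock: 8.3
position: [0.4507, -0.0422, 0.1468]
ee_rot: [0.708, 0.706, -0.0, -0.0]
ft_force: [0.5, -0.3, -0.2]
grip_width: 0.241
grasp_force: 58.8
```

Request:
{"method": "play_rows", "body": {"plan": [0,0,0,0,0,0.004,0.15,0,0,0,0,0,0.008,0.15,0,0,0,0,0,0.012,0.15,0,0,0,0,0,0.016,0.15,0,0,0,0,0,0.02,0.15,0,0,0,0,0,0.024,0.15,0,0,0,0,0,0.028,0.15,0,0,0,0,0,0.032,0.15,0,0,0,0,0,0.032,0.15,0,0,0,0,0,0.032,0.15], "squeeze": 80}}

```text
clock: 9.55
position: [0.4511, -0.0423, 0.1154]
ee_rot: [0.708, 0.706, 0.0, 0.0]
ft_force: [0.5, 0.6, -1.3]
grip_width: 0.239
grasp_force: 78.6
```

Run:
```python
from h import *
s=viewer.camera("scene")[:,:,::-1];d=viewer.camera("side")[:,:,::-1]
c=lambda i,x,y,w,h,f:cv2.resize(i[y:y+h,x:x+w],None,fx=f,fy=f,interpolation=cv2.INTER_CUBIC)
cv2.imwrite("pics/c6.png",np.hstack([c(s,250,220,64,80,5),c(d,215,220,64,80,5)]))
```

```text
(no output)
```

View pics/c6.png

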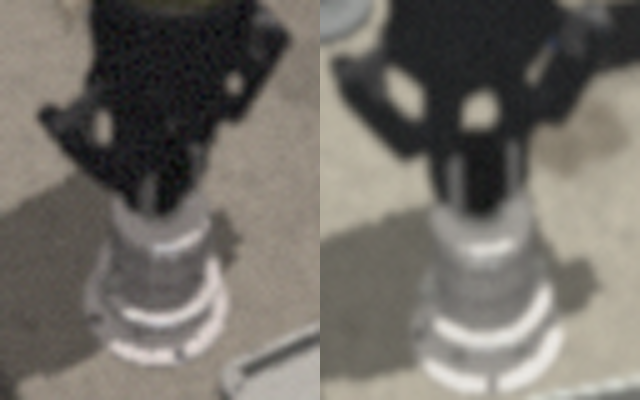

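Run:
```python
from h import *
for n,(x0,x1,y0,y1) in {"scene":(265,298,270,296),"side":(230,265,270,302)}.items():
    for k,im in (("old",cv2.imread(f"pics/{n}0.png")),("new",viewer.camera(n)[:,:,::-1])):
        r=im[y0:y1,x0:x1].astype(int);e=r[...,0]-r[...,2];ys,xs=np.where(e>15);print(n,k,(e>15).sum(),e.max(),ys.mean()+y0 if len(ys) else 0, xs.mean()+x0 if len(xs) else 0)
m=viewer.camera_model("scene");print(proj(m,[[.452,-.0445,.015]]),proj(viewer.camera_model("side"),[[.452,-.0445,.015]]))
```

```text
scene old 0 1 0 0
scene new 0 2 0 0
side old 0 -3 0 0
side new 0 -3 0 0
[[280.6501 276.7907]] [[247.2773 282.6891]]
```

Request:
{"method": "play_rows", "body": {"plan": [0,0,0,0,0,0.0025,0.15,0,0,0,0,0,0.0025,0.15,0,0,0,0,0,0.0025,0.15]}}

```text
clock: 10.12
position: [0.4514, -0.0423, 0.1134]
ee_rot: [0.708, 0.706, 0.0, 0.0]
ft_force: [-2.5, 0.6, 7.6]
grip_width: 0.236
grasp_force: 79.3
```

Request:
{"method": "play_rows", "body": {"plan": [0,0,0,0,0,-0.015,0.15,0,0,0,0,0,-0.03,0.15,0,0,0,0,0,-0.05,0.15,0,0,0,0,0,-0.08,0.15,0,0,0,0,0,-0.115,0.15,0,0,0,0,0,-0.115,0.15,0,0,0,0,0,-0.115,0.15]}}

```text
clock: 11.0
position: [0.4509, -0.0423, 0.2278]
ee_rot: [0.708, 0.706, -0.0, 0.0]
ft_force: [-0.2, 0.0, -0.9]
grip_width: 0.234
grasp_force: 78.3
```

Run:
```python
from h import *
w=viewer.camera_model("wrist");im=viewer.camera("wrist")[:,:,::-1];s=viewer.camera("side")[:,:,::-1]
c=lambda i,x,y,w,h,f:cv2.resize(i[y:y+h,x:x+w],None,fx=f,fy=f,interpolation=cv2.INTER_CUBIC)
cv2.imwrite("pics/c7.png",np.hstack([c(im,200,120,110,110,4),c(s,222,240,50,70,6)[:440-20].copy() if 0 else cv2.resize(s[240:313,222:272],(300,440),interpolation=cv2.INTER_CUBIC)]))
print(status.get_obs()['position'])
```

```text
[ 0.4505 -0.0423  0.2271]
```

View pics/c7.png

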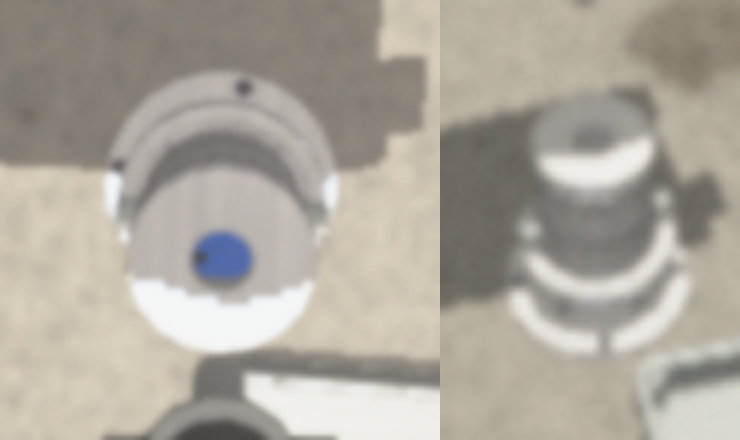

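Request:
{"method": "play_rows", "body": {"plan": [0,0,0,0.05,-0.005,0,0.15,0,0,0,0.1,-0.01,0,0.15,0,0,0,0.15,-0.014,0,0.15,0,0,0,0.2,-0.018,0,0.15,0,0,0,0.25,-0.022,0,0.15,0,0,0,0.2795,-0.0245,0,0.15,0,0,0,0.2795,-0.0245,0,0.15,0,0,0,0.2795,-0.0245,0,0.15,0,0,0,0.2795,-0.0245,0,0.15]}}

```text
clock: 12.22
position: [0.4277, 0.236, 0.2275]
ee_rot: [0.709, 0.705, -0.0, 0.0]
ft_force: [0.4, -0.7, -1.0]
grip_width: 0.24
grasp_force: 78.3
```

Run:
```python
from h import *
import pickle
P=[]
for k in range(3):
    o=status.get_obs();P.append(o['position']);w=viewer.camera_model("wrist");im=viewer.camera("wrist")[:,:,::-1]
p=np.mean(P,0);print(P,p)
g=im.max(2);q=proj(w,[p-[0,0,.0634]])[0];print("pred tip",q)
t=np.linspace(0,6.28,60)
for r,z,c in((.005,p[2]-.0634,p),(.0135,.054,(.4261,.2371)),(.036,.004,(.4261,.2371))):
    e=proj(w,np.c_[np.cos(t)*r+c[0],np.sin(t)*r+c[1],np.full(60,z)]);print(r,e.min(0),e.max(0))
print(g[140:230:2,int(q[0])]); print(g[214,230:280:2])
```

```text
[array([0.4277, 0.236 , 0.2275]), array([0.4278, 0.2362, 0.2277]), array([0.4277, 0.2363, 0.2277])] [0.4277 0.2362 0.2276]
pred tip [253.5326 211.3653]
0.005 [247.0461 205.3048] [260.0247 217.3348]
0.0135 [240.7932 162.8701] [264.0623 185.4305]
0.036 [225.7857 137.7678] [279.6025 190.5132]
[113 116 116 115 115 112 104 103 102  91  84  83 101 117 110 112  97  83
  84  83  87 110 125 187 201 200 196 200 197 198 203 201 198 197 152 112
 103 102 103 106 134 143 122  68  60]
[201 201 206 207 203 203 200 195 191 144 101 101 104 106 106 137 193 196
 201 204 199 200 203 200 193]
```

Request:
{"method": "play_rows", "body": {"plan": [0,0,0,0.0015,-0.0016,0,0.15,0,0,0,0.0015,-0.0016,0.04,0.15,0,0,0,0.0015,-0.0016,0.08,0.15,0,0,0,0.0015,-0.0016,0.1,0.15,0,0,0,0.0015,-0.0016,0.106,0.15,0,0,0,0.0015,-0.0016,0.11,0.15,0,0,0,0.0015,-0.0016,0.114,0.15,0,0,0,0.0015,-0.0016,0.118,0.15,0,0,0,0.0015,-0.0016,0.118,0.15]}}

```text
clock: 13.5
position: [0.4259, 0.2388, 0.1098]
ee_rot: [0.708, 0.706, -0.0, 0.0]
ft_force: [-0.1, 1.4, -0.1]
grip_width: 0.238
grasp_force: 78.3
```

Request:
{"method": "play_rows", "body": {"plan": [0,0,0,-0.0008,0,0.006,0.15,0,0,0,-0.0008,0,0.012,0.15,0,0,0,-0.0008,0,0.018,0.15,0,0,0,-0.0008,0,0.024,0.15,0,0,0,-0.0008,0,0.029,0.15,0,0,0,-0.0008,0,0.0315,0.15,0,0,0,-0.0008,0,0.0315,0.15]}}

```text
clock: 14.38
position: [0.4258, 0.238, 0.0782]
ee_rot: [0.708, 0.706, -0.0, -0.0]
ft_force: [0.7, -0.1, -0.8]
grip_width: 0.238
grasp_force: 78.3
```

Seated within about 1 mm; release and retreat.

Request:
{"method": "play_rows", "body": {"plan": [0,0,0,0,0,0,0.5,0,0,0,0,0,0,0.5,0,0,0,0,0,0,0.5,0,0,0,0,0,0,0.5,0,0,0,0,0,-0.03,0.5,0,0,0,0,0,-0.07,0.5,0,0,0,0,0,-0.11,0.5,0,0,0,0,0,-0.15,0.5,0,0,0,0,0,-0.15,0.5,0,0,0,0,0,-0.15,0.5]}}

```text
clock: 15.62
position: [0.4256, 0.2377, 0.2277]
ee_rot: [0.708, 0.706, -0.0, 0.0]
ft_force: [-0.6, -0.0, -0.9]
grip_width: 0.503
grasp_force: 0.0
```

Run:
```python
from h import *
# handle (dark) extents in the same scene-camera patch, before/after
for n,(x0,x1,y0,y1) in {"scene":(214,232,190,216),"side":(204,222,190,216)}.items():
    for k,im in (("old",cv2.imread(f"pics/{n}0.png")),("new",viewer.camera(n)[:,:,::-1])):
        r=im[y0:y1,x0:x1].max(2);ys,xs=np.where(r<45);print(n,k,len(xs),ys.min()+y0,ys.max()+y0,xs.mean()+x0,ys.mean()+y0)
print(status.get_obs()['position'])
```

```text
scene old 69 195 207 221.8985507246377 200.8985507246377
scene new 73 195 207 222.13698630136986 200.73972602739727
side old 46 197 207 211.7826086956522 201.93478260869566
side new 53 196 207 211.96226415094338 201.39622641509433
[0.4253 0.2377 0.2272]
```

Request:
{"method": "play_rows", "body": {"plan": [0,0,0,-0.05,0.005,0,0.95,0,0,0,-0.1,0.01,0,0.95,0,0,0,-0.15,0.014,0,0.95,0,0,0,-0.2,0.019,0,0.95,0,0,0,-0.25,0.023,0,0.95,0,0,0,-0.2815,0.026,0,0.95,0,0,0,-0.2815,0.026,0.02,0.95,0,0,0,-0.2815,0.026,0.06,0.95,0,0,0,-0.2815,0.026,0.1,0.95,0,0,0,-0.2815,0.026,0.13,0.95,0,0,0,-0.2815,0.026,0.15,0.95,0,0,0,-0.2815,0.026,0.157,0.95,0,0,0,-0.2815,0.026,0.157,0.95]}}

```text
clock: 17.35
position: [0.4507, -0.0434, 0.071]
ee_rot: [0.708, 0.706, -0.0, -0.001]
ft_force: [0.8, 0.1, 0.9]
grip_width: 0.95
grasp_force: 0.0
```

Request:
{"method": "play_rows", "body": {"plan": [0,0,0,0,0,0,0.5,0,0,0,0,0,0,0.5,0,0,0,0,0,0,0.5,0,0,0,0,0,0,0.5,0,0,0,0,0,0,0.5], "squeeze": 50}}

```text
clock: 17.98
position: [0.4515, -0.0437, 0.0724]
ee_rot: [0.708, 0.706, 0.0, 0.001]
ft_force: [-2.4, 0.6, 7.6]
grip_width: 0.588
grasp_force: 50.6
```

Request:
{"method": "play_rows", "body": {"plan": [0,0,0,0,0,-0.005,0.5,0,0,0,0,0,-0.01,0.5,0,0,0,0,0,-0.016,0.5,0,0,0,0,0,-0.022,0.5,0,0,0,0,0,-0.022,0.5]}}

```text
clock: 18.6
position: [0.4513, -0.0437, 0.0938]
ee_rot: [0.708, 0.706, 0.0, 0.0]
ft_force: [0.1, -0.9, -3.2]
grip_width: 0.582
grasp_force: 52.3
```

Run:
```python
from h import *
for n,(x0,x1,y0,y1) in {"scene":(262,302,240,300),"side":(228,268,240,305)}.items():
    im=viewer.camera(n)[:,:,::-1];h=cv2.cvtColor(im,cv2.COLOR_BGR2HSV)[y0:y1,x0:x1]
    ys,xs=np.where(cv2.inRange(h,(100,70,20),(130,255,255)));print(n,len(xs),(xs.min()+x0,xs.max()+x0,ys.min()+y0,ys.max()+y0) if len(xs) else 0, proj(viewer.camera_model(n),[[.452,-.044,.049],[.452,-.044,.004]]))
```

```text
scene 27 (np.int64(262), np.int64(294), np.int64(240), np.int64(280)) [[281.0113 269.5443]
 [280.4009 278.8794]]
side 25 (np.int64(243), np.int64(253), np.int64(281), np.int64(284)) [[246.88   273.5701]
 [247.3267 285.3595]]
```

Request:
{"method": "play_rows", "body": {"plan": [0,0,0,0,0,-0.02,0.5,0,0,0,0,0,-0.04,0.5,0,0,0,0,0,-0.06,0.5,0,0,0,0,0,-0.06,0.5,0,0,0,-0.03,0.01,-0.06,0.5,0,0,0,-0.06,0.02,-0.06,0.5,0,0,0,-0.09,0.03,-0.06,0.5,0,0,0,-0.1273,0.0367,-0.06,0.5,0,0,0,-0.1273,0.0367,-0.06,0.5,0,0,0,-0.1273,0.0367,-0.06,0.5]}}

```text
clock: 19.95
position: [0.4868, -0.1702, 0.1522]
ee_rot: [0.708, 0.706, -0.0, -0.001]
ft_force: [0.3, 0.4, -2.4]
grip_width: 0.585
grasp_force: 52.9
```

Run:
```python
from h import *
for n,(x0,x1,y0,y1) in {"scene":(262,300,245,300),"side":(230,265,245,305)}.items():
    m=viewer.camera_model(n);im=viewer.camera(n)[:,:,::-1];h=cv2.cvtColor(im,cv2.COLOR_BGR2HSV)[y0:y1,x0:x1]
    M=cv2.inRange(h,(100,70,20),(130,255,255));k,l,st,c=cv2.connectedComponentsWithStats(M);i=1+np.argmax(st[1:,4])
    print(n,st[i,:2]+[x0,y0],st[i,2:],c[i]+[x0,y0])
    t=np.linspace(0,6.28,60);q=proj(m,np.r_[np.c_[np.cos(t)*.019+.4518,np.sin(t)*.019-.044,np.full(60,.049)]]);print(q.min(0),q.max(0),onz(m,(c[i][0]+x0,c[i][1]+y0),.04))
```

```text
scene [275 265] [ 13  15 166] [280.9157 271.8133]
[273.6989 263.5373] [288.1948 275.7906] [ 0.4515 -0.0449  0.04  ]
side [240 268] [ 17  16 201] [247.806  275.0945]
[239.1919 267.8115] [254.4127 279.5746] [ 0.4548 -0.0419  0.04  ]
```

Request:
{"method": "play_rows", "body": {"plan": [0,0,0,0,0,0.03,0.5,0,0,0,0,0,0.06,0.5,0,0,0,0,0,0.085,0.5,0,0,0,0,0,0.097,0.5,0,0,0,0,0,0.102,0.5,0,0,0,0,0,0.105,0.5,0,0,0,0,0,0.107,0.5,0,0,0,0,0,0.107,0.5,0,0,0,0,0,0.107,0.5]}}

```text
clock: 21.18
position: [0.4874, -0.1711, 0.0466]
ee_rot: [0.708, 0.706, 0.0, 0.0]
ft_force: [0.3, 0.2, -2.5]
grip_width: 0.584
grasp_force: 52.9
```

Request:
{"method": "play_rows", "body": {"plan": [0,0,0,0,0,0.001,0.5,0,0,0,0,0,0.002,0.5,0,0,0,0,0,0.0025,0.5,0,0,0,0,0,0.0025,0.5,0,0,0,0,0,0.0025,0.5]}}

```text
clock: 21.8
position: [0.4873, -0.171, 0.044]
ee_rot: [0.708, 0.706, -0.0, 0.0]
ft_force: [-2.6, 1.3, 4.4]
grip_width: 0.588
grasp_force: 53.4
```

Contact with the floor. Release and retreat.

Request:
{"method": "play_rows", "body": {"plan": [0,0,0,0,0,0,0.75,0,0,0,0,0,0,0.75,0,0,0,0,0,0,0.75,0,0,0,0,0,0,0.75,0,0,0,0,0,-0.02,0.75,0,0,0,0,0,-0.05,0.75,0,0,0,0,0,-0.09,0.75,0,0,0,0,0,-0.14,0.75,0,0,0,0,0,-0.19,0.75,0,0,0,0,0,-0.19,0.75,0,0,0,0,0,-0.19,0.75]}}

```text
clock: 23.18
position: [0.487, -0.171, 0.2332]
ee_rot: [0.708, 0.706, -0.0, -0.0]
ft_force: [-0.3, -0.0, -0.9]
grip_width: 0.748
grasp_force: 0.0
```

Run:
```python
from h import *
import pickle
w=viewer.camera_model("wrist");im=viewer.camera("wrist")[:,:,::-1];o=status.get_obs();print(o['position'],o['ft_force'],o['grip_width'])
q=proj(w,[[.4873,-.171,.0615]])[0];print(q)
t=np.linspace(0,6.28,60);e=proj(w,np.c_[np.cos(t)*.0255+.4873,np.sin(t)*.0255-.171,np.full(60,.0615)]);print(e.min(0),e.max(0))
g=cv2.cvtColor(np.ascontiguousarray(im),cv2.COLOR_BGR2GRAY);c=cv2.HoughCircles(cv2.medianBlur(g,3),cv2.HOUGH_GRADIENT,1,20,param1=80,param2=18,minRadius=int((e.max(0)-e.min(0))[0]/2)-4,maxRadius=int((e.max(0)-e.min(0))[0]/2)+5)
print([x for x in (c[0] if c is not None else []) if np.hypot(*(x[:2]-q))<30])
x,y=int(q[0]),int(q[1]);print(g[y,x-30:x+31:3]);print(g[y-30:y+31:3,x])
# rest of scene vs start: blue of done insert
for n in("scene","side"):
    for im in (cv2.imread(f"pics/{n}0.png"),viewer.camera(n)[:,:,::-1]):
        h=cv2.cvtColor(np.ascontiguousarray(im),cv2.COLOR_BGR2HSV);M=cv2.inRange(h,(100,120,60),(125,255,255));k,l,st,c=cv2.connectedComponentsWithStats(M)
        print(n,[(c[i].round(1),st[i,4]) for i in range(1,k) if 60<st[i,4]<400 and 230<c[i][0]<380 and c[i][1]>240])
```

```text
[ 0.4867 -0.1709  0.2326] [-0.6934  0.3676 -0.1967] 0.7521811365143742
[254.2178 175.4446]
[232.1237 153.5141] [276.3175 196.3196]
[array([254.5, 175.5,  21.6], dtype=float32)]
[181 235 235 217 182 180 169 171 146 144 144 145 144 162 171 175 174 177
 232 233 233]
[142 110 109 142 176 174 174 172 149 143 144 140 133 237 242 242 242 234
 232 211 114]
scene [(array([344.8, 277.8]), np.int32(198))]
scene [(array([280.9, 271.8]), np.int32(156)), (array([344.7, 277.9]), np.int32(199))]
side [(array([313.9, 294.9]), np.int32(228))]
side [(array([247.4, 275.7]), np.int32(163)), (array([313.9, 295. ]), np.int32(229))]
```

```bash
python3 -c "
from workcell import manip
print(manip.hand_in())"
```

```text
the job is handed in; nothing more can be done
None
```

I handed the job in at about 23 s: the insert stands on the stand's foot, the rod is back in its holder, and the bucket is mouth down on the tray's near half. Camera and force checks agreed with this, and the part I could re-check, the insert already in the tray, had not moved; no verdict came back.

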